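Set the tap selector to the tap in use

TASK

Move the slider of the tap selector on the counter out of neutral to the tap of the terminal that wears the tall knurled thumb nut: lift the spring plunger by its knob, slide it along the rods, and leave the plunger dropped fully home in that tap's socket, with the knob released. The sockets do not line up exactly with the terminals, so feel for the right one gently without forcing the plunger sideways, and do not let it drop into any other tap on the way. Leave the tin canister and the chrome lamp socket where they stand.

Things in the scene. Friction and masses are not known exactly. Their poses are not given: they have to be found in the camera images.
- board: Tap selector, fixed: black phenolic board 124 (x) x 264 (y) x 8 mm on 20 mm ceramic standoffs, its top face 28 mm above the counter. Origin: centre of its footprint, at counter level. y runs along the slider's track, x across it to the side with the row of six brass terminals.
- rail: The slider's two steel guide rods along y at x = -22 and 22 mm, tops 52 mm above the counter, with black end blocks at y = -123 and 123 mm, 12 mm thick, tops at 58 mm. Fixed to the board; same origin and axes as the board.
- strip_line (a point): Point midway along the track (board x = y = 0) at the top face of the brass contact strip, 38 mm above the counter. The strip lies between the rods and has a neutral slot 36 mm long in its middle and six tap sockets, 9 mm long in y, 8 mm deep, at 36, 60 and 84 mm either way from that slot's middle. The strip is shifted on slotted screws: up to 8 mm along y from this point, not reported.
- carriage (a joint): Position (m) of the slider's carriage along the board's +y, 0 at the board's middle, stops at -0.1 and 0.1; starts in neutral within 6 mm of 0. A dark block 60 (x) x 32 (y) mm on the rods, its top 56 mm above the counter, with a collar of 16 mm diameter up to 62 mm. Slides with about 1 N of friction and stays where it is left.
- plunger (a joint): Lift (m) of the spring plunger in the carriage: 0 = fully down in slot or socket, about 0.007 = tip riding on the strip's top, 0.012 = upper stop. A spring presses it down, 2.5 N at 0, 4.5 N at 0.009. Down in a tap socket it locks the carriage. Its tip is a flat-ended 6 mm pin on the knob's axis, with 1.5 mm play either way in a tap socket; free over one, it drops in by itself.
- knob: The slider's grip, on top of the plunger: upright black knurled cylinder, 24 mm diameter, 29 mm tall. Origin at its middle, 87.5 mm above the counter with the plunger down, on the track's centre line; z up, y along the track. It rises with the plunger and travels with the carriage. 17 mm of stem and collar between it and the carriage. The pin and strip are spoilt by more than 20 N between them.
- thumb_post: Target terminal: the one with a tall knurled thumb nut, 22 mm diameter, stud top 30 mm above the board. The other five wear hex nuts 13 mm across, 8 mm high. Origin on its axis at the board's top face, axes as the board's. The row stands at board x = 47 mm, y = -84, -60, -36, 36, 60, 84 mm. Its tap socket is on the track's centre line, up to 8 mm either way in y from it.
- canister: Bystander, loose: screw-top tin canister with a knurled lid, 73 mm diameter, 92 mm tall; origin at the centre of its underside.
- lamp_socket: Bystander, loose: chrome lamp socket, 44 mm foot, 46 mm tall; origin at the centre of its underside.

How it is judged:
By the outcome, as a careful person would: the job done as asked, in the order asked, and still so for the second after the job is handed in, with the robot touching nothing.
It also fails if it takes over 40 s, if anything falls off the work surface, if the arm or the gripper's body presses on something with over 40 N, if the wrist force passes 120 N, or if a joint passes its speed limit or range.

ROBOT

A 6-joint arm with a two-finger parallel gripper is mounted at the origin on the work surface. World frame = base frame: x ahead of the robot, y to its left, z up, the work surface at z = 0. Lengths are in mm, angles in rad, forces in N, time in s.
With the tool pointing down it reaches from about 275 to 750 mm from the base axis. Payload 10.2 kg.
Tool frame: the origin (TCP) lies between the finger pads; the fingertips stand 17 mm ahead of it and the grasp point (between the pads) lies 2 mm behind it (tips_ahead is the distance from the TCP to the fingertips, in mm); z points along the fingers, y is the line along which they close (so a half turn about z gives the same grasp; the last joint's range is limited). The gripper opens to 85 mm and grips with 20 to 120 N. Pads are 22 mm wide; open, the fingers measure 114 mm over their backs; the gripper's body (76 mm by 85 mm) begins 54 mm behind the grasp point. The pads swing forward as they close: fully open they stand 13 mm farther back than shut.
Start: joints at [0.923, 0.313, 1.498, -0, 1.331, -0.223], TCP at [216.386, 478.339, 248.294] pointing down, gripper open.
Joint ranges: [-2.94, 2.94], [-0.97, 2.17], [0.19, 2.56], [-1.23, 4.37], [0.02, 3.11], [-2.88, 2.88]. Speed limits (rad/s): [2.39, 2.39, 3.01, 3.14, 3.14, 3.14].

INTERFACE

Orientations are given as a unit quaternion [w, x, y, z].
In Python, from rig import sense, capture, finish_job, boxes_of, tips_ahead gives the robot as it stands.
- The arm moves only by the tool drive_tool, never from a script. Its argument "commands" is text: rows parted by semicolons, each of 7 numbers parted by spaces: the shift along the world's x, y, z in units of 0.1 m (1.0 is 0.1 m), then the turn, a rotation vector about the world's x, y, z in units of pi/4 rad (1.0 is pi/4 rad), then the opening in per cent of the stroke, from 0 (shut) to 100 (fully open). A call has 1 to 20 rows; each row shifts and turns the commanded pose from where the row before left it; what a row does not reach is not made up. A row lasts 1/12 s, in which the tool goes at most 41.7 mm and 7.16 degrees, less where a joint would pass 70% of its speed; a pose out of reach is approached as far as the arm can. A call with a number of a shift or a turn outside -1 to 1 is refused whole. A call with a gripper value outside its range is refused whole. The fingers move at their own pace and stop on an object; "force" is the grip in N (left out, the last holds). Time passes only in rows, so rows that do not move let the fingers close. It gives the time, the measured TCP pose, the force, the opening and the grip force at its end, in the units of the state.
- sense(): the state, without advancing time (a new reading comes with each control period).
- capture(name): name is "scene" or "side" or "wrist"; returns a dict with "pixels" (480x640x3 uint8, blue, green, red), "fov_y" (degrees; the focal length in pixels is half the picture's height over the tangent of half this angle, whatever the lens; pixels are square), "cx", "cy" (the principal point, pixels), "k1" (the pictures are not rectified: a ray, as slopes to the right and down, at radius r is drawn at 1 + k1 r^2 times it, then the intrinsics apply), "position" and "attitude" of the camera in the world; the wrist camera has in their place "tool_from_camera" (4x4, takes a point from camera to tool coordinates, whose origin is the TCP and whose axes are the flange's). Camera axes: x right, y down, z forward; pixel columns grow to the right and rows downward; lengths in mm; the calibration is good to about 2 mm. A picture is of the moment at which its call begins: read the wrist's pose just before it. There is no depth.
- finish_job(): hands the job in; it is judged then, once.
Trained networks look in a picture, given as the dict that the camera call returned (one of the last four; its "shot" number tells which), for a name from the list of things; names that differ only in an ending like _2 or _b are one class to them, and where a whole thing is asked for, a point or a joint stands for the part that bears it (a point fixed in the world has none). Each returns a list of dicts, best first, with "confidence" (0 to 1); they miss things now and then, are a little off and sometimes report something else, mostly with a low value. They report only what shows in the picture. A call takes as long as a camera call.
- boxes_of(picture, name): "position" ([column, row] in pixels, amid what is visible of it).
The state is a dict: "time_s": time; "joints": joint angles; "dq": joint speeds; "tau": joint torques, N m; "eef_pos": TCP position; "ee_rot": TCP orientation; "force": force on the tool from outside, world axes, zero at the start; "wrist_torque": the same for the moment, N m; "grip_width": opening from 0.0 (shut) to 1.0 (fully open); "grip_force": force on a finger pad.
Only numpy, scipy, OpenCV 4.12 (cv2) and the standard library are available. Lean on these libraries where they do the work, as an engineer would, in place of code of your own. Each camera call takes 0.05 s, during which the arm holds its last target. There are 200 camera calls.

## Working session

There is one attempt and no reset: what is moved stays moved. The work goes in short steps, Python scripts to look and compute and a tool call to move; the robot and the scene stay as the last step left them, time stands still between calls to the robot, and variables do not carry over. Pictures are saved under pics/ and viewed, at most 10 in all, crops included, and the job is handed in when it is done.

Besides the shell and the picture viewer there is one more tool, called after ">>>" by a JSON object that holds its "op" and its "data". drive_tool: Moves the arm, as the interface text tells. Shifts and turns lie within -1 to 1; 1 stands for 0.1 m of shift or pi/4 rad of turn. Its arguments: {"type":"object","properties":{"commands":{"type":"string"},"force":{"type":"number"}},"required":["commands"]}

```bash
ls; mkdir -p pics
cat > h.py <<'E'
import numpy as np, cv2
from scipy.spatial.transform import Rotation as R
from rig import *
def K(p):
    f=240/np.tan(np.radians(p["fov_y"])/2); return f
def camT(p,s=None):
    if "tool_from_camera" in p:
        T=np.eye(4); q=s["ee_rot"]; T[:3,:3]=R.from_quat([q[1],q[2],q[3],q[0]]).as_matrix(); T[:3,3]=s["eef_pos"]
        return T@np.array(p["tool_from_camera"])
    T=np.eye(4); a=np.array(p["attitude"]); 
    T[:3,:3]=a if a.shape==(3,3) else R.from_quat([a[1],a[2],a[3],a[0]]).as_matrix(); T[:3,3]=p["position"]; return T
def ray(p,uv,T):
    f=K(p); d=np.array([(uv[0]-p["cx"])/f,(uv[1]-p["cy"])/f]); s=d.copy()
    for _ in range(20): s=d/(1+p["k1"]*(s@s))
    return T[:3,3],T[:3,:3]@np.array([s[0],s[1],1])
def atz(p,uv,z,T):
    o,d=ray(p,uv,T); return o+d*(z-o[2])/d[2]
def proj(p,X,T):
    c=np.linalg.inv(T)@np.append(X,1); s=c[:2]/c[2]; s=s*(1+p["k1"]*(s@s)); return s*K(p)+[p["cx"],p["cy"]]
E
python3 - <<'E'
from h import *
for n in ["scene","side","wrist"]:
    s=sense(); p=capture(n); T=camT(p,s); cv2.imwrite(f"pics/{n}0.png",p["pixels"]); print(n,p["fov_y"],T[:3,3].round(),T[:3,2].round(2),p["k1"])
    for o,z in [("board",28),("knob",87.5),("thumb_post",43),("carriage",56),("canister",46),("lamp_socket",23)]:
        for b in boxes_of(p,o)[:2]: print(o,b["confidence"],np.round(b["position"]),atz(p,b["position"],z,T).round(1))
E
```

```text
pics
scene 54.33398440587584 [1.113e+03 1.000e+00 9.390e+02] [-0.53  0.06 -0.85] -0.07052728089180924
board 0.75 [240. 282.] [ 615.2 -113.8   28. ]
board 0.19 [246. 255.] [549.2 -96.   28. ]
knob 0.72 [245. 257.] [589.8 -92.8  87.5]
thumb_post 0.65 [256. 288.] [643.6 -76.1  43. ]
carriage 0.68 [246. 268.] [599.1 -95.6  56. ]
canister 0.58 [341. 303.] [701.9  98.7  46. ]
lamp_socket 0.75 [151. 278.] [ 578.  -313.1   23. ]
side 45.71531109607711 [ 474. -748.  537.] [ 0.12  0.87 -0.48] -0.13206122871283593
board 0.91 [340. 351.] [ 573.5 -134.2   28. ]
board 0.31 [345. 297.] [604.   -3.4  28. ]
knob 0.67 [342. 297.] [584.6 -90.2  87.5]
thumb_post 0.86 [380. 312.] [644.2 -73.8  43. ]
carriage 0.72 [350. 315.] [596.1 -90.9  56. ]
canister 0.78 [390. 248.] [706.  106.3  46. ]
lamp_socket 0.92 [366. 457.] [ 571.7 -319.8   23. ]
wrist 66.6568873821742 [149. 508. 375.] [ 0.26 -0.12 -0.96] 0.02627586678114525
```

Run:
```python
import cv2
a=cv2.imread("pics/scene0.png")[190:390,100:400]; b=cv2.imread("pics/side0.png")[220:480,200:540]
cv2.imwrite("pics/a.png",cv2.resize(a,None,fx=2.6,fy=2.6,interpolation=cv2.INTER_CUBIC));cv2.imwrite("pics/b.png",cv2.resize(b,None,fx=2.3,fy=2.3,interpolation=cv2.INTER_CUBIC))
```

```text
(no output)
```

View pics/a.png

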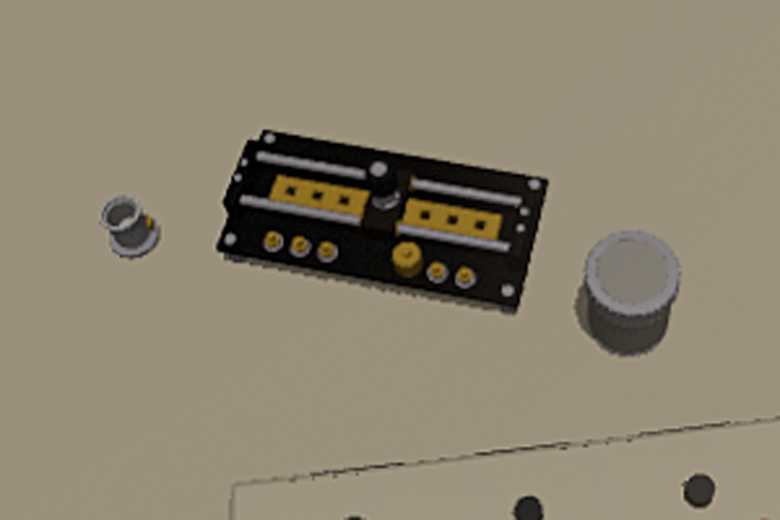

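View pics/b.png

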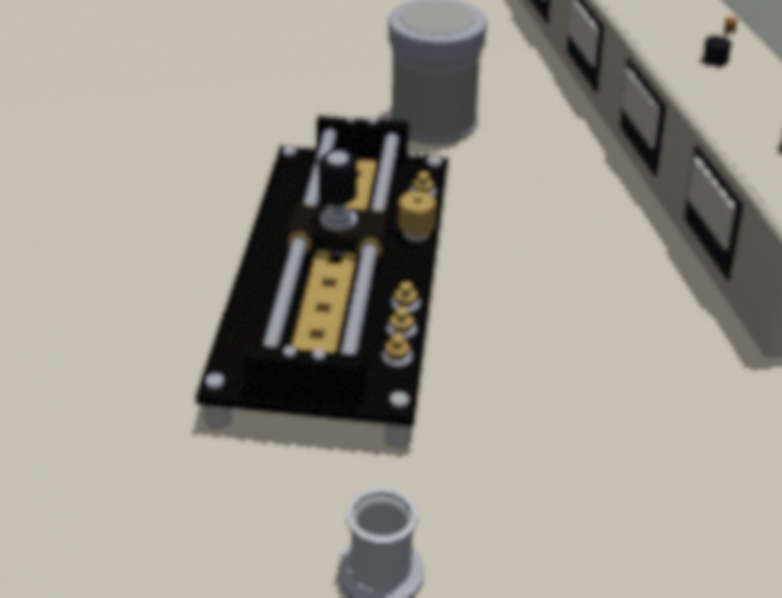

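The scene shows the board with its terminals on the side away from the robot. The thumb nut (crop 407,258) is the first terminal on the canister (+y) side, so the target is y=+36. The sockets show at crop (291,190), (317,195), (345,200) and (425,215), (453,220), (481,226).

Run:
```python
from h import *
s=sense(); p=capture("scene"); T=camT(p)
S=np.array([[291,190],[317,195],[345,200],[425,215],[453,220],[481,226]])/2.6+[100,190]
W=np.array([atz(p,u,38,T) for u in S]); 
A=np.c_[[-84,-60,-36,36,60,84],np.ones(6)]
c=np.linalg.lstsq(A,W[:,:2],rcond=None)[0]; print(c,np.linalg.norm(c[0]),"yaw of board y axis from world y deg",np.degrees(np.arctan2(-c[0,0],c[0,1])))
N=np.array([[272,241],[300,245],[326,251],[407,250],[437,271],[464,276]])/2.6+[100,190]
k=[0,1,2,4,5]
W=np.array([atz(p,N[i],38,T) for i in k]); d=np.linalg.lstsq(A[k],W[:,:2],rcond=None)[0]; print("nuts",d)
q=s["ee_rot"];M=R.from_quat([q[1],q[2],q[3],q[0]]).as_matrix(); print(M.round(3),s["eef_pos"],s["time_s"],s["grip_width"],tips_ahead)
print(np.array(p["position"]).round())
w=capture("wrist");print(np.array(w["tool_from_camera"]).round(3))
```

```text
[[ 3.28381063e-01  9.47060473e-01]
 [ 5.93154351e+02 -9.27428695e+01]] 1.0023760083304372 yaw of board y axis from world y deg -19.123332111437524
nuts [[ 3.14676528e-01  9.38015291e-01]
 [ 6.39536944e+02 -1.09427528e+02]]
[[-0.911  0.412 -0.   ]
 [ 0.412  0.911  0.   ]
 [ 0.     0.    -1.   ]] [216.36964652 478.3415697  248.30924793] 1.05 1.0005304524245298 17.0
[1.113e+03 1.000e+00 9.390e+02]
[[ 1.0000e-03 -9.5800e-01 -2.8800e-01  7.3210e+01]
 [ 1.0000e+00  1.0000e-03 -0.0000e+00 -7.4000e-01]
 [ 0.0000e+00 -2.8800e-01  9.5800e-01 -1.2631e+02]
 [ 0.0000e+00  0.0000e+00  0.0000e+00  1.0000e+00]]
```

>>> {"op": "drive_tool", "data": {"commands": "0.2 -0.3 0 0 0 0.12 100;0.21 -0.32 -0.03 0 0 0 100;0.21 -0.32 -0.03 0 0 0 100;0.21 -0.32 -0.03 0 0 0 100;0.21 -0.32 -0.03 0 0 0 100;0.21 -0.32 -0.03 0 0 0 100;0.21 -0.32 -0.03 0 0 0 100;0.21 -0.32 -0.03 0 0 0 100;0.21 -0.32 -0.03 0 0 0 100;0.21 -0.32 -0.03 0 0 0 100;0.21 -0.32 -0.03 0 0 0 100;0.21 -0.32 -0.03 0 0 0 100;0.21 -0.32 -0.03 0 0 0 100;0.21 -0.32 -0.03 0 0 0 100;0.21 -0.32 -0.03 0 0 0 100;0.21 -0.32 -0.03 0 0 0 100;0.21 -0.32 -0.03 0 0 0 100;0.17 -0.3 0 0 0 0 100;0 0 0 0 0 0 100;0 0 0 0 0 0 100"}}

```text
time_s: 2.82
eef_pos: [589.6, -95.0, 199.6]
ee_rot: [-0.0, 0.166, 0.986, 0.0]
force: [-0.2, 0.6, 0.3]
grip_width: 0.998
grip_force: 0.0
```

Run:
```python
from h import *
s=sense(); p=capture("wrist"); T=camT(p,s); cv2.imwrite("pics/w1.png",p["pixels"])
print(s["time_s"],s["eef_pos"],s["force"])
for o,z in [("knob",87.5),("thumb_post",43),("carriage",56)]:
    for b in boxes_of(p,o)[:2]: print(o,b["confidence"],np.round(b["position"]),atz(p,b["position"],z,T).round(1))
```

```text
2.8167 [589.57148888 -94.97116869 199.56618236] [-0.17428563  0.64931795  0.33766788]
knob 0.59 [325. 218.] [576.4 -89.7  87.5]
knob 0.57 [328. 240.] [592.1 -92.3  87.5]
thumb_post 0.94 [367. 276.] [645.6 -76.   43. ]
carriage 0.77 [329. 224.] [589.6 -90.8  56. ]
carriage 0.49 [327. 217.] [584.  -90.3  56. ]
```

View pics/w1.png

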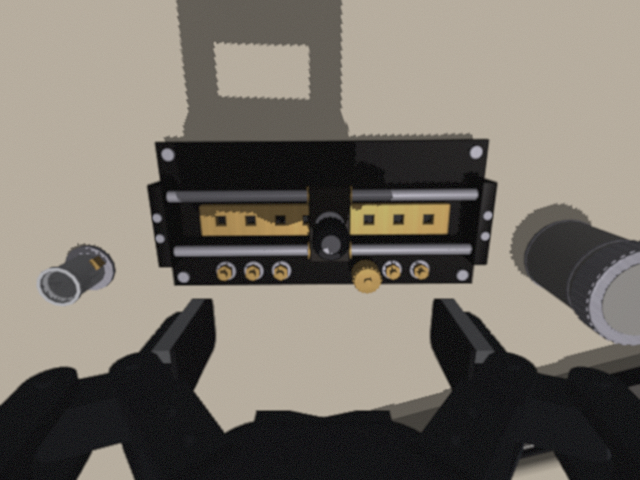

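Wrist view: the sockets sit along row ~220 at columns 221, 251, 281, 369, 399 and 428. The knob's top is at about (331,243), and the thumb nut at (367,277) confirms the first tap on the +y side.

Run:
```python
from h import *
s=sense(); p=capture("wrist"); T=camT(p,s); g=cv2.cvtColor(p["pixels"],cv2.COLOR_BGR2GRAY)
P=[]
for c in [221,251,281,369,399,428]:
    w=g[212:228,c-8:c+9].astype(float); m=np.clip(np.median(w)*.7-w,0,None); yy,xx=np.mgrid[212:228,c-8:c+9]
    P.append([(m*xx).sum()/m.sum(),(m*yy).sum()/m.sum()])
P=np.array(P);print(P.round(1).tolist())
W=np.array([atz(p,u,38,T) for u in P])[:,:2]
A=np.c_[[-84,-60,-36,36,60,84],np.ones(6)]
c=np.linalg.lstsq(A,W,rcond=None)[0]; u=c[0]/np.linalg.norm(c[0]); print(c,u,np.degrees(np.arctan2(-u[0],u[1])), (W-A@c).round(1).tolist())
k=atz(p,[331,243],102,T)[:2]; print("knobtop",k,"y rel strip mid",(k-c[1])@u,"x",(k-c[1])@[u[1],-u[0]])
B=np.array([atz(p,v,28,T)[:2] for v in [[168,155],[476,152.5],[183,277],[462,275]]]);print("board ctr",B.mean(0),(c[1]-B.mean(0))@u)
cv2.imwrite("pics/w2.png",cv2.resize(p["pixels"][190:300,250:400],None,fx=5,fy=5))
```

```text
[[218.2, 220.9], [247.9, 220.9], [277.5, 219.6], [365.5, 220.8], [395.2, 220.5], [424.7, 220.5]]
[[ 3.22413089e-01  9.47746852e-01]
 [ 5.89389103e+02 -9.43848986e+01]] [0.32206315 0.94671819] -18.787741354006215 [[0.2, -0.2], [0.3, -0.1], [-0.7, 0.4], [0.2, -0.2], [0.0, 0.1], [0.0, -0.0]]
knobtop [590.09044891 -87.91304174] y rel strip mid 6.352902177724695 x -1.4203699639013825
board ctr [589.91491518 -94.02969461] -0.5056227081662732
```

View pics/w2.png

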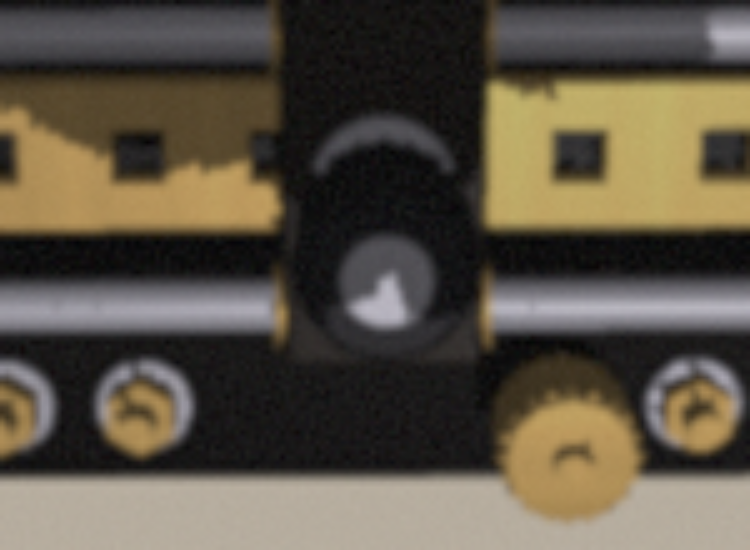

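The close crop fixes the sockets beside the carriage at columns 277.8 and 366, and the carriage spans columns 306.6 to 347.4. The knob's top is at (327.6,246.5), and the left end of the neutral slot shows at column 300.

Run:
```python
from h import *
s=sense(); p=capture("wrist"); T=camT(p,s)
u=np.array([.322,.9467]);m=np.array([589.4,-94.4])
for n,v,z in [("knob",[327.6,246.5],102),("car",[306.6,221],56),("car",[347.4,221],56),("nut",[364,282],58),("t-",[277.8,221],38),("t+",[366,221],38)]:
    k=atz(p,v,z,T)[:2]; print(n,k.round(1),((k-m)@u).round(1),((k-m)@[u[1],-u[0]]).round(1))
print(s["eef_pos"])
```

```text
knob [591.7 -90.8] 4.2 1.1
car [ 581.8 -103.8] -11.3 -4.2
car [591.9 -74.2] 19.9 -4.1
nut [643.6 -76.9] 34.0 45.7
t- [ 578.4 -128.3] -35.7 0.5
t+ [601.6 -60.1] 36.4 0.5
[589.14704577 -92.6157477  200.66730302]
```

>>> {"op": "drive_tool", "data": {"commands": "0.02 0.02 -0.27 0 0 0 100;0 0 -0.27 0 0 0 100;0 0 -0.27 0 0 0 100;0 0 -0.2 0 0 0 100;0 0 -0.07 0 0 0 100;0 0 0 0 0 0 100;0 0 0 0 0 0 100;0 0 0 0 0 0 100", "force": 25}}

```text
time_s: 3.78
eef_pos: [592.2, -91.7, 94.0]
ee_rot: [0.001, 0.164, 0.986, -0.0]
force: [0.7, 0.1, 1.5]
grip_width: 1.002
grip_force: 0.0
```

Run:
```python
from h import *
s=sense(); print(s["eef_pos"],s["force"])
p=capture("side"); cv2.imwrite("pics/s1.png",cv2.resize(p["pixels"][190:390,210:480],None,fx=2.8,fy=2.8))
```

```text
[592.16454271 -91.74491578  94.03648112] [0.70462442 0.08764704 1.52639338]
```

View pics/s1.png

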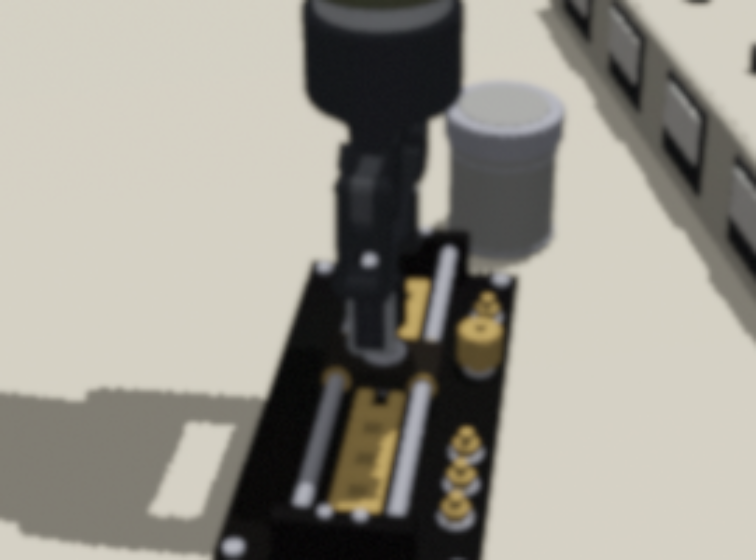

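The finger (crop 368,345) stands in front of the knob with its tip just above the collar, clear of the carriage and nuts. Closing now.

>>> {"op": "drive_tool", "data": {"commands": "0 0 0 0 0 0 60;0 0 0 0 0 0 40;0 0 0 0 0 0 32;0 0 0 0 0 0 28;0 0 0 0 0 0 24;0 0 0 0 0 0 20;0 0 0 0 0 0 15;0 0 0 0 0 0 15;0 0 0 0 0 0 15;0 0 0 0 0 0 15;0 0 0 0 0 0 15;0 0 0 0 0 0 15", "force": 25}}

```text
time_s: 4.83
eef_pos: [591.5, -91.7, 92.5]
ee_rot: [0.0, 0.165, 0.986, -0.0]
force: [0.0, 0.7, 3.0]
grip_width: 0.272
grip_force: 26.4
```

>>> {"op": "drive_tool", "data": {"commands": "0 0 0.03 0 0 0 15;0 0 0.03 0 0 0 15;0 0 0.03 0 0 0 15;0 0 0 0 0 0 15;0 0 0 0 0 0 15;0 0 0 0 0 0 15"}}

```text
time_s: 5.33
eef_pos: [591.3, -91.6, 101.0]
ee_rot: [-0.0, 0.165, 0.986, 0.0]
force: [2.5, -0.8, -4.8]
grip_width: 0.272
grip_force: 25.7
```

>>> {"op": "drive_tool", "data": {"commands": "0.01 0.03 0 0 0 0 15;0.01 0.03 0 0 0 0 15;0.01 0.03 0 0 0 0 15;0.01 0.03 0 0 0 0 15;0.01 0.03 0 0 0 0 15;0.01 0.03 0 0 0 0 15;0.01 0.03 0 0 0 0 15;0.01 0.03 0 0 0 0 15;0.01 0.03 0 0 0 0 15;0.01 0.03 0 0 0 0 15;0 0 0 0 0 0 15;0 0 0 0 0 0 15;0 0 0 0 0 0 15"}}

```text
time_s: 6.42
eef_pos: [601.5, -61.5, 101.3]
ee_rot: [0.0, 0.164, 0.986, 0.0]
force: [2.5, 0.3, -5.7]
grip_width: 0.271
grip_force: 25.6
```

Run:
```python
from h import *
s=sense(); print(s["eef_pos"],s["force"],s["wrist_torque"])
p=capture("wrist"); print(camT(p,s).round(3).tolist()); cv2.imwrite("pics/w3raw.png",p["pixels"])
cv2.imwrite("pics/w3.png",cv2.resize(p["pixels"][:300],None,fx=1.25,fy=1.25))
```

```text
[601.46318433 -61.46030132 101.30460737] [ 2.5239566   0.32762421 -5.68659508] [ 0.11547674 -0.43156945 -0.02169369]
[[0.324, 0.906, 0.272, 531.881], [0.946, -0.31, -0.093, -38.419], [0.0, 0.288, -0.958, 227.606], [0.0, 0.0, 0.0, 1.0]]
```

View pics/w3.png

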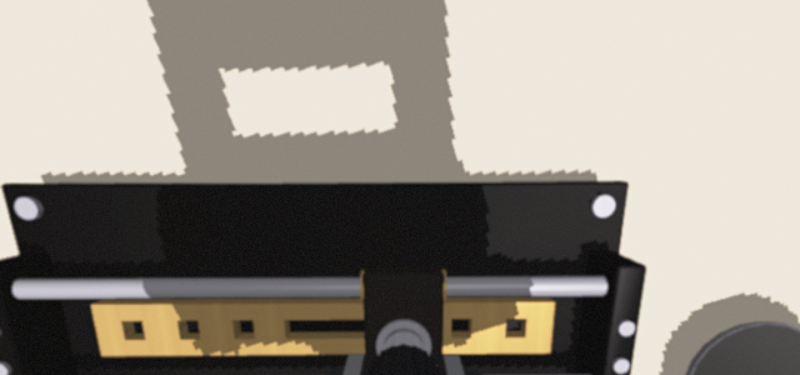

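The carriage sits between the neutral slot and the +60 socket. The carriage edges at the rod are at view columns 362 and 446. The sockets show at (133,330), (189,327), (246,327), (459,326) and (515,326).

Run:
```python
from h import *
from scipy import ndimage
s=sense(); p=capture("wrist"); T=camT(p,s); g=cv2.cvtColor(p["pixels"],cv2.COLOR_BGR2GRAY).astype(float)
u=np.array([.3235,.9462])
# rims: profile of darkness along sockets' rows
Y=[-84,-60,-36,60,84]; t=[]
for c in [133,189,246,459,515]:
    c=int(c/1.25); prof=g[258:266,c-11:c+12].mean(0); th=(prof.max()+prof.min())/2; x=np.where(prof<th)[0]
    t.append([c-11+x.min(),c-11+x.max()])
t=np.array(t);print(t.tolist())
q=[(atz(p,[v.mean(),262],38,T)[:2]@u) for v in t]; A=np.c_[Y,np.ones(5)]; r=np.linalg.lstsq(A,q,rcond=None)[0]; print(r,(q-A@r).round(2)); m=r[1]
row=g[222,270:375]; print(row.round().astype(int).tolist())
for rr in (222,230,232):
  for z in (50,52,56):
    e=[atz(p,[v/1.25,rr],z,T)[:2]@u-m for v in (362,446)]; print(rr,z,np.round(e,1),np.mean(e).round(2))
print("tcp",np.array(s["eef_pos"])[:2]@u-m)
```

```text
[[99, 113], [144, 162], [192, 202], [362, 375], [405, 420]]
[  0.99908461 101.46394279] [-0.94  0.58  0.69 -0.34  0.01]
[77, 79, 75, 77, 77, 78, 79, 76, 77, 76, 76, 76, 76, 75, 77, 76, 77, 84, 93, 90, 58, 27, 23, 24, 25, 25, 29, 27, 23, 27, 25, 31, 30, 28, 26, 26, 29, 30, 25, 27, 29, 28, 27, 28, 28, 27, 26, 25, 27, 28, 23, 23, 21, 23, 28, 28, 29, 25, 28, 24, 18, 32, 26, 23, 24, 25, 30, 27, 26, 26, 28, 25, 26, 27, 29, 25, 27, 31, 26, 23, 34, 26, 28, 24, 39, 72, 93, 91, 90, 89, 91, 89, 90, 89, 88, 89, 91, 90, 88, 88, 89, 92, 88, 91, 89]
222 50 [17.6 51.4] 34.47
222 52 [17.8 51.2] 34.47
222 56 [18.1 50.8] 34.46
230 50 [17.5 51.5] 34.47
230 52 [17.7 51.3] 34.47
230 56 [18.  50.9] 34.46
232 50 [17.4 51.5] 34.47
232 52 [17.6 51.3] 34.47
232 56 [18.  50.9] 34.46
tcp 34.830089074267036
```

>>> {"op": "drive_tool", "data": {"commands": "0.004 0.012 0 0 0 0 15;0 0 -0.01 0 0 0 15;0 0 -0.01 0 0 0 15;0 0 -0.005 0 0 0 15;0 0 0 0 0 0 15;0 0 0 0 0 0 15;0 0 0 0 0 0 15"}}

```text
time_s: 7.1
eef_pos: [601.8, -60.5, 98.8]
ee_rot: [-0.0, 0.165, 0.986, -0.0]
force: [1.1, -2.1, -4.4]
grip_width: 0.269
grip_force: 25.7
```

>>> {"op": "drive_tool", "data": {"commands": "0 0 -0.01 0 0 0 15;0 0 0 0 0 0 15;0 0 0 0 0 0 15"}}

```text
time_s: 7.35
eef_pos: [601.8, -60.5, 97.8]
ee_rot: [0.0, 0.165, 0.986, -0.0]
force: [2.9, -2.2, -4.0]
grip_width: 0.271
grip_force: 25.7
```

>>> {"op": "drive_tool", "data": {"commands": "0 0 -0.01 0 0 0 15;0 0 -0.01 0 0 0 15;0 0 0 0 0 0 15;0 0 0 0 0 0 15"}}

```text
time_s: 7.68
eef_pos: [601.8, -60.5, 95.8]
ee_rot: [0.0, 0.165, 0.986, -0.0]
force: [1.7, -1.2, -4.1]
grip_width: 0.269
grip_force: 25.7
```

>>> {"op": "drive_tool", "data": {"commands": "0 0 -0.01 0 0 0 15;0 0 -0.01 0 0 0 15;0 0 0 0 0 0 15;0 0 0 0 0 0 15"}}

```text
time_s: 8.02
eef_pos: [601.8, -60.5, 93.8]
ee_rot: [0.0, 0.165, 0.986, -0.0]
force: [1.3, -1.7, -3.0]
grip_width: 0.269
grip_force: 25.7
```

>>> {"op": "drive_tool", "data": {"commands": "0 0 0 0 0 0 32;0 0 0 0 0 0 40;0 0 0 0 0 0 60;0 0 0 0 0 0 80;0 0 0 0 0 0 100;0 0 0 0 0 0 100;0 0 0 0 0 0 100;0 0 0 0 0 0 100;0 0 0 0 0 0 100;0 0 0.1 0 0 0 100;0 0 0.3 0 0 0 100;0 0 0.3 0 0 0 100;0 0 0.3 0 0 0 100;0 0 0 0 0 0 100;0 0 0 0 0 0 100;0 0 0 0 0 0 100"}}

```text
time_s: 9.35
eef_pos: [601.4, -60.4, 193.4]
ee_rot: [-0.0, 0.165, 0.986, 0.0]
force: [-0.5, 0.3, -0.7]
grip_width: 1.005
grip_force: 0.0
```

Run:
```python
from h import *
s=sense(); print(s["eef_pos"],s["force"])
w=capture("wrist"); p=capture("side")
a=cv2.resize(w["pixels"][170:310,200:400],None,fx=3,fy=3); b=cv2.resize(p["pixels"][240:380,280:420],None,fx=3,fy=3)[:420,:200*2]
cv2.imwrite("pics/e.png",cv2.resize(np.hstack([a,b]),None,fx=.78,fy=.78))
```

```text
[601.44920319 -60.35971592 193.44048018] [-0.52116016  0.31404276 -0.71725156]
```

View pics/e.png

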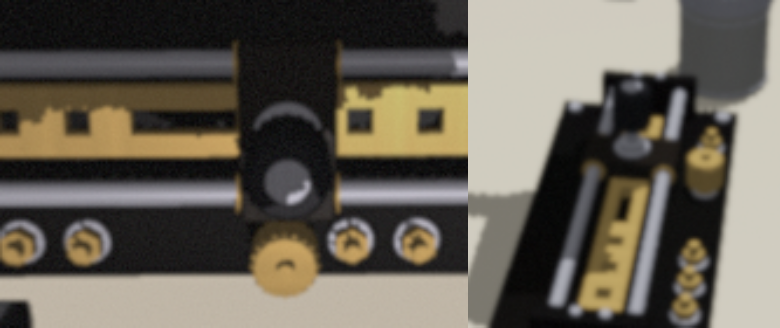

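The carriage covers the +36 socket beside the thumb nut. Before handing in, I'll check the knob's height against the first side picture.

Run:
```python
from h import *
p=capture("side"); T=camT(p); u=np.array([.3235,.9462,0]); a=cv2.imread("pics/side0.png"); b=p["pixels"]
P0=proj(p,[591,-90.8,87.5],T)
for L in (0,7): print(L,(proj(p,np.array([591,-90.8,87.5+L])+33*u,T)-P0).round(1))
x,y=np.round(P0).astype(int); tpl=a[y-22:y+14,x-9:x+10]
s=24/26 # rough
r=cv2.matchTemplate(b,cv2.resize(tpl,None,fx=.965,fy=.965),cv2.TM_CCOEFF_NORMED); sub=r[y-80:y+20,x-40:x+60]; i=np.unravel_index(sub.argmax(),sub.shape)
print(P0,sub.max(),"shift",i[1]+x-40-(x-9)-.3,i[0]+y-80-(y-22)-.7)
```

```text
0 [  3.3 -12.5]
7 [  3.3 -16.6]
[346.32397928 297.04378706] 0.55555165 shift -8.3 -4.7
```

The highlight on the knob's top moved from (347,288.3) to (349.7,277.2). That is a shift of (2.7,-11.1), against (3.3,-12.5) expected with the plunger down and (3.3,-16.6) if it were riding on the strip, so it is home. The template match was poor, so I'm ignoring it.

```bash
python3 -c "
from rig import *
print(finish_job())"
```

```text
the job is handed in; nothing more can be done
None
```

The slider is at the thumb-nut terminal's tap (board y = +36 mm) with the plunger dropped home and the knob released; the job is handed in at about 10 s of the 40 s allowed, the result was not reported back, and I never moved the canister or lamp socket.

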